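# Set the blank length selector of a tape dispenser by counting clicks

## Robot

A 6-joint arm with a two-finger parallel gripper is mounted at the origin on the work surface. World frame = base frame: x ahead of the robot, y to its left, z up, the work surface at z = 0. Lengths are in m, angles in rad, forces in N, time in s.
With the tool pointing down it reaches from about 0.25 to 0.775 m from the base axis. Payload 4 kg.
Tool frame: the origin (TCP) lies between the finger pads; the fingertips stand 22 mm ahead of it and the grasp point (between the pads) lies 3 mm ahead of it; x points along the fingers, y is the direction in which the jaws open and shut, and the axes are right-handed (so a half turn about x gives the same grasp; the last joint's range is limited). The gripper opens to 85 mm and grips with 20 to 120 N. Pads are 22 mm wide; open, the fingers measure 114 mm over their backs; the gripper's body (76 mm by 85 mm) begins 54 mm behind the grasp point. The pads swing forward as they close: fully open they stand 13 mm farther back than shut.
Start: joints at [-1.361, 0.087, 1.371, -0, 1.684, -0.103], TCP at [0.169, -0.523, 0.253] pointing down, gripper open.
Joint ranges: [-3.1, 3.1], [-0.76, 2.03], [0.27, 2.55], [-1.08, 4.22], [0.17, 2.65], [-2.57, 2.57]. Speed limits (rad/s): [2.79, 2.79, 3.14, 3.14, 3.14, 3.14].

## Interface

Orientations are given as a unit quaternion [w, x, y, z].
In Python, from cell import manip gives the robot as it stands. The module is installed in compiled form; this text tells all that it offers.
- The arm moves only by the tool play_rows, never from a script. Its argument "rows" is text: rows parted by semicolons, each of 7 numbers parted by spaces: the shift along the tool's x, y, z in cm, then the turn, a rotation vector about the tool's x, y, z in rad, then the opening, from 0 (shut) to 1 (fully open). A call has 1 to 8 rows; each row is the pose to reach, as a shift and turn from the pose commanded when the call began, along the tool's axes at that moment; what a row does not reach only later rows make up. A row lasts 1/10 s, in which the tool goes at most 50 mm and 8.59 degrees, less where a joint would pass 70% of its speed; a pose out of reach is approached as far as the arm can. A call with a gripper value outside its range is refused whole. The fingers move at their own pace and stop on an object; "grip_force" is the grip in N (left out, the last holds). Time passes only in rows, so rows that repeat a pose let the fingers close. It gives the time, the measured TCP pose, the force and the opening at its end, in the units of the state.
- manip.get_state(): the state, without advancing time (a new reading comes with each control period).
- manip.grab_frame(name): name is "side" or "top" or "wrist"; returns a dict with "pixels" (480x640x3 uint8, red, green, blue), "fov_y" (degrees; the focal length in pixels is half the picture's height over the tangent of half this angle, whatever the lens; pixels are square), "cx", "cy" (the principal point, pixels), "rvec" (rotation vector, rad) and "tvec" (3), from world to camera coordinates, as OpenCV has them. Camera axes: x right, y down, z forward; pixel columns grow to the right and rows downward; lengths in m; the calibration is good to about 2 mm. A picture is of the moment at which its call begins. There is no depth.
- manip.finish_job(): hands the job in, once; it reports no verdict.
The state is a dict: "t": time; "qpos": joint angles; "joint_velocities": joint speeds; "joint_efforts": joint torques, N m; "ee_pos": TCP position; "tcp_rot": TCP orientation; "contact_force": force on the tool from outside, world axes, zero at the start; "wrist_torque": the same for the moment, N m; "finger_gap": finger opening in m.
Only numpy, scipy, OpenCV 4.12 (cv2) and the standard library are available. Lean on these libraries where they do the work, as an engineer would, in place of code of your own. Each camera call takes 0.05 s, during which the arm holds its last target. There are 200 camera calls.

## Task

The tape dispenser on the packing bench has to be set for the next cartons, but the print around its round length selector has worn away. Turn the knob gently anticlockwise until you feel its end stop, without forcing it against the stop, then turn it exactly six clicks clockwise and let go of it. Leave the other things on the bench where they are.

Things in the scene. Friction and masses are not known exactly. Their poses are not given: they have to be found in the camera images.
- dispenser: Heavy electric tape dispenser, fixed to the bench, grey sheet metal, 310 long (x) by 210 wide (y) mm. Origin: centre of its underside; z up; x points from its front (cutter and sloping control deck, towards the robot) to its rear, where an upright tape roll stands. Seen from above, the round black selector knob is the only thing that stands up from the deck.
- selector_axis (a point): Grip point of the selector knob, on its axis, 25 mm above the deck. It belongs to the housing and does not turn with the knob; z is the knob's axis, square to the deck (it leans 0.35 rad to the dispenser's front), y is the dispenser's y. The knob is a plain black fluted cylinder, 56 mm diameter, its wall 6 to 36 mm above the deck, unmarked and alike all round: its setting cannot be seen.
- selector_base (a point): Where the knob's axis meets the deck, axes as selector_axis. The knob has 9 click positions 30 deg (0.524 rad) apart: 0 at the anticlockwise stop (seen from above) to 8 at the clockwise stop; it starts at one of 1 to 4. Between positions the spring detent resists with up to 0.1 N m; let go, the knob snaps to the nearest position. Finger pads grip it with a friction of 0.5 or more.
- selector_top (a point): Centre of the knob's flat top, 36 mm above the deck, axes as selector_axis. The end stops lie 0.03 rad past positions 0 and 8 and are springy: 4 N m/rad, on top of the detent, so the knob resists with about 0.4 N m at 0.1 rad past the position. Turning it over 0.2 rad past position 0 or 8 (about 0.7 N m) is forcing the stop. When let go it springs back to the position.
- deck_edge (a point): Middle of the front edge of the control deck, 75 mm above the bench. From it the flat deck rises to the rear at 0.35 rad, up to 133 mm. A flat key and a lamp on it stand 5 mm high. In the housing, unseen, the switch's stop pin (geom selector_c11) turns with the knob 30 mm off its axis: at position 0 it points along -x of selector_axis, at the sixth click along +x.
- roll_top (a point): Topmost point of the upright tape roll at the rear of the dispenser (140 mm diameter, 50 wide, its axis along the dispenser's y), 175 mm above the bench. No part of the roll comes nearer than 85 mm to the knob's axis.
- spare_roll: Spare roll of brown tape lying flat on the bench beside the dispenser, 124 mm outside, 78 mm inside diameter, 48 mm high; origin at the centre of its underside. Not to be disturbed.
- product_carton: Small white carton lying on the bench, 130 x 80 x 55 mm; origin at the centre of its underside. Not to be disturbed.
- scanner: Grey and black hand scanner lying on the bench, about 155 x 66 x 32 mm; origin near the middle of its underside. Not to be disturbed.

How it is judged:
On the way:
1. the selector has been turned anticlockwise to its end stop (within 0.2 rad of position 0) (x of selector_c11 in the frame of selector_axis below 0 m and y of selector_c11 in the frame of selector_axis between -0.0059 and 0.0059 m), for 0.1 s.
At the end, for the whole second after the job is handed in: The selector rests six clicks clockwise from its anticlockwise end stop (within 0.14 rad of that detent; clicks are 0.52 rad apart), and the spare roll, the carton and the scanner lie within 30 mm of where they were (x of selector_c11 in the frame of selector_axis above 0.02 m and y of selector_c11 in the frame of selector_axis between -0.0042 and 0.0042 m and distance of each of spare_roll, product_carton, scanner from where it was at the start of the episode below 0.03 m); the robot touches nothing.
It fails at once if the selector is forced against a stop (more than about 0.2 rad past position 0 or position 8) ((x of selector_c11 in the frame of selector_axis below -0.01 m and y of selector_c11 in the frame of selector_axis between -0.028 and -0.006 m) or (x of selector_c11 in the frame of selector_axis between -0.01 and 0.0092 m and y of selector_c11 in the frame of selector_axis below -0.02 m)).
It fails at once if a bystander is pushed or lifted more than 30 mm away (distance of any of spare_roll, product_carton, scanner from where it was at the start of the episode above 0.03 m).
It also fails if it takes over 72 s, if anything falls off the work surface, if the arm or the gripper's body presses on something with over 40 N, if the wrist force passes 120 N, or if a joint passes its speed limit or range.

## Working session

There is one attempt and no reset: what is moved stays moved. The work goes in short steps, Python scripts to look and compute and a tool call to move; the robot and the scene stay as the last step left them, time stands still between calls to the robot, and variables do not carry over. Pictures are saved under pics/ and viewed, about 8 in all and at most 12, crops included, and the job is handed in when it is done.

Besides the shell and the picture viewer there is one more tool, called after ">>>" by a JSON object that holds its "api" and its "payload". play_rows: Moves the arm, as the interface text tells. Its arguments: {"type":"object","properties":{"rows":{"type":"string"},"grip_force":{"type":"number"}},"required":["rows"]}

```bash
mkdir -p pics; ls; cat > h.py <<'E'
import numpy as np,cv2,pickle
from cell import manip
from scipy.spatial.transform import Rotation as R
def grab(n,save):
    f=manip.grab_frame(n); cv2.imwrite(f'pics/{save}.png',f['pixels'][:,:,::-1]); pickle.dump(f,open(f'pics/{save}.pkl','wb')); return f
def cam(f):
    K=240/np.tan(np.radians(f['fov_y'])/2); Rm=R.from_rotvec(np.ravel(f['rvec'])).as_matrix(); return K,Rm,np.ravel(f['tvec'])
def proj(f,p):
    K,Rm,t=cam(f); c=Rm@np.asarray(p)+t; return c[:2]/c[2]*K+[f['cx'],f['cy']]
def ray(f,u,v):
    K,Rm,t=cam(f); d=Rm.T@np.array([(u-f['cx'])/K,(v-f['cy'])/K,1]); return -Rm.T@t,d/np.linalg.norm(d)
def atz(f,u,v,z):
    o,d=ray(f,u,v); return o+d*(z-o[2])/d[2]
E
python3 - <<'E'
from h import *
for n in('top','side'):
    f=grab(n,n+'0'); print(n,f['fov_y'],f['cx'],f['cy'],ray(f,320,240))
    print({k:v for k,v in f.items() if k!='pixels'})
print(manip.get_state())
E
```

```text
pics
top 49.262316062368086 322.28220889133826 240.15120510917922 (array([0.33968291, 0.01195125, 1.23355952]), array([ 0.19738795,  0.03046538, -0.97985196]))
{'fov_y': 49.262316062368086, 'cx': 322.28220889133826, 'cy': 240.15120510917922, 'rvec': array([ 2.27341741, -1.93559485,  0.20159648]), 'tvec': array([-0.04929738,  0.5764579 ,  1.14125477])}
side 46.97168066201036 327.293257127146 243.44407372488556 (array([0.39066599, 0.89674257, 0.6370477 ]), array([ 0.18741282, -0.84006955, -0.5090772 ]))
{'fov_y': 46.97168066201036, 'cx': 327.293257127146, 'cy': 243.44407372488556, 'rvec': array([ 0.26188319, -2.63440496,  1.4905501 ]), 'tvec': array([0.56520104, 0.13177016, 1.01280864])}
{'t': 0.1, 'qpos': array([-1.36110581e+00,  8.79389845e-02,  1.37214984e+00,  2.11746412e-05,
        1.68361820e+00, -1.03092301e-01]), 'joint_velocities': array([ 0.00179587, -0.00129955, -0.00227581, -0.00044885, -0.00037155,
       -0.00112187]), 'joint_efforts': array([ 2.04877331e-03, -3.53015292e+01, -3.14218140e+01, -1.13697556e-04,
        7.91273225e-03, -3.34407360e-06]), 'ee_pos': array([ 0.1691575 , -0.52290192,  0.2522008 ]), 'tcp_rot': array([-0.10938908, -0.69844417, -0.11088283,  0.69850896]), 'contact_force': array([-0.09723367, -0.82006644, -0.07478479]), 'wrist_torque': array([-0.0502754 , -0.02135293,  0.01514456]), 'finger_gap': 0.08548814112828464}
```

View pics/top0.png

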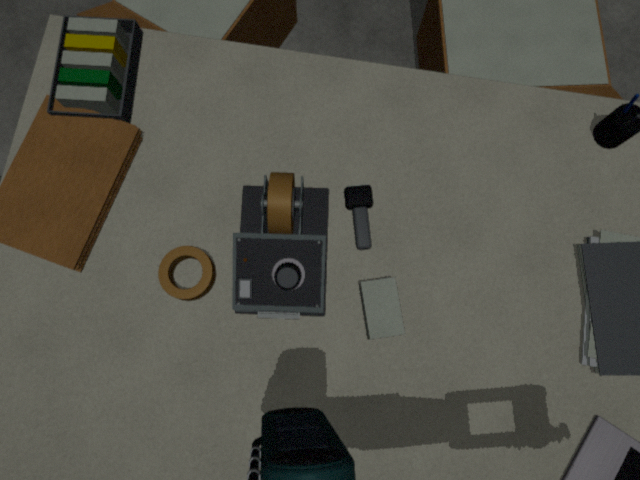

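View pics/side0.png

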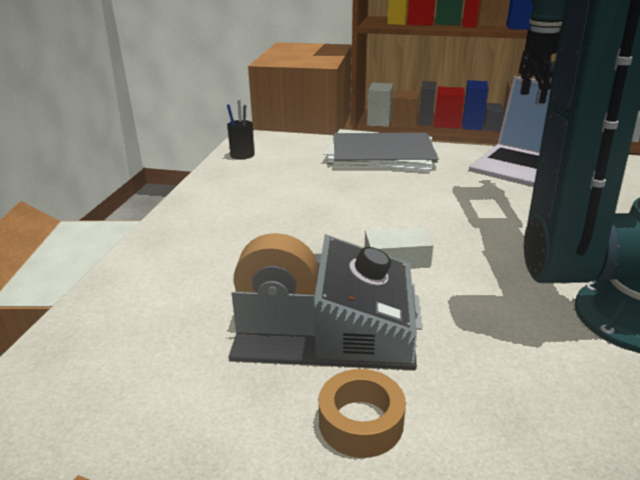

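The top view shows the dispenser front at around (280,313), the knob near (288,275), the spare roll at (187,273), the carton at (382,308) and the scanner at (359,215). I'll enlarge both views to locate it more closely.

```bash
python3 - <<'E'
import cv2,numpy as np
a=cv2.imread('pics/top0.png')[225:325,225:335]; b=cv2.imread('pics/side0.png')[225:325,310:420]
o=np.hstack([cv2.resize(x,None,fx=3.6,fy=5.5,interpolation=cv2.INTER_CUBIC) if 0 else cv2.resize(x,(396,360),interpolation=cv2.INTER_CUBIC) for x in(a,b)])
cv2.imwrite('pics/crop0.png',o)
E
```

```text
(no output)
```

View pics/crop0.png

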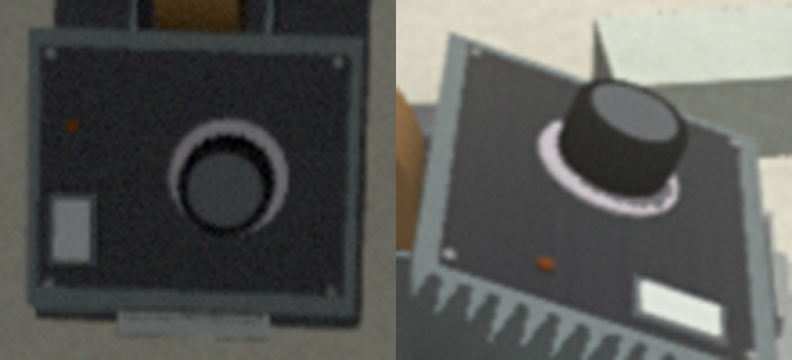

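```bash
cat >> h.py <<'E'
def tri(obs):
    A=np.zeros((3,3));b=np.zeros(3)
    for f,u,v in obs:
        o,d=ray(f,u,v);P=np.eye(3)-np.outer(d,d);A+=P;b+=P@o
    x=np.linalg.solve(A,b); return x,[proj(f,x)-[u,v] for f,u,v in obs]
E
python3 - <<'E'
from h import *
T=pickle.load(open('pics/top0.pkl','rb'));S=pickle.load(open('pics/side0.pkl','rb'))
c=lambda x,y:(225+x/3.6,225+y/3.6)
s=lambda x,y:(310+(x-396)/3.6,225+y/3.6)
k,e=tri([(T,*c(227,187)),(S,*s(638,111))]);print('knobtop',k,e)
r,e=tri([(T,*c(228,178)),(S,*s(608,168))]);print('ring',r,e)
rl,rr=atz(T,*c(29,31),.133),atz(T,*c(363,40),.133)
fl,fr=atz(T,*c(29,302),.075),atz(T,*c(359,308),.075)
print(rl,rr,fl,fr)
for a,b in((rl,rr),(fl,fr)):
    d=a-b;print('w',np.hypot(*d[:2]),'yaw',np.arctan2(-d[0],d[1]))
for a,b in((rl,fl),(rr,fr)):
    d=a-b;print('l',np.hypot(*d[:2]),'yaw',np.arctan2(d[1],d[0]))
print('lamp',tri([(T,*c(72,125)),(S,*s(546,264))]))
print('screws',[tri([(T,*c(*a)),(S,*s(*b))])[0] for a,b in(((51,53),(449,254)),((338,62),(475,50)),((331,291),(736,142)))])
E
```

```text
knobtop [0.47029886 0.09996366 0.13425743] [array([-0.09528772,  0.66309919]), array([-0.81538362, -0.15945537])]
ring [0.48139947 0.10295291 0.10192189] [array([ 0.01887676, -0.13915784]), array([0.17304797, 0.03439329])]
[0.54530918 0.23283642 0.133     ] [0.57181374 0.03515785 0.133     ] [0.38995198 0.21190258 0.075     ] [0.41845459 0.01242945 0.075     ]
w 0.19944751200675276 yaw 0.13328414116896717
w 0.20149919859206342 yaw 0.14192875216933232
l 0.15676124328415234 yaw 0.13393977307051783
l 0.1550342153403787 yaw 0.14713272272932318
lamp (array([0.49621881, 0.20011435, 0.11346608]), [array([-0.00470808,  0.03716933]), array([-0.05025934, -0.01063473])])
screws [array([0.53553435, 0.21855278, 0.12656648]), array([0.55752509, 0.04794189, 0.12750957]), array([0.42516446, 0.03092881, 0.07793854])]
```

```bash
cat >> h.py <<'E'
psi=.139
n=np.array([-np.sin(.35)*np.cos(psi),-np.sin(.35)*np.sin(psi),np.cos(.35)])
base=np.array([.482,.1022,.1012])
def tool():
    s=manip.get_state(); return s,R.from_quat(np.roll(s['tcp_rot'],-1))
def delta(p,Rt):
    s,Rc=tool(); return np.round(Rc.inv().apply(np.asarray(p)-s['ee_pos'])*100,2),np.round((Rc.inv()*Rt).as_rotvec(),3)
def align(Rr,x):   # smallest turn bringing tool x onto x
    a=Rr.as_matrix()[:,0];c=np.cross(a,x);return R.from_rotvec(c/np.linalg.norm(c)*np.arctan2(np.linalg.norm(c),a@x))*Rr
E
python3 - <<'E'
from h import *
s,Rc=tool(); print(Rc.as_matrix())
az=np.arctan2(.097,.4446)-np.arctan2(s['ee_pos'][1],s['ee_pos'][0]);print(az)
Rt=align(R.from_rotvec([0,0,az])*Rc,-n); print(Rt.as_matrix())
print(delta(base+.11*n,Rt))
# intermediate: yaw only
print(delta([.38,.05,.25],R.from_rotvec([0,0,az])*Rc))
E
```

```text
[[-4.19540818e-04  3.07709428e-01 -9.51480285e-01]
 [ 2.07242867e-03 -9.51478058e-01 -3.07709621e-01]
 [-9.99997765e-01 -2.10097177e-03 -2.38521957e-04]]
1.4727315123983076
[[ 0.33959057  0.91716843  0.20851932]
 [ 0.04750946  0.20468457 -0.97767432]
 [-0.93937271  0.34191562  0.02593477]]
(array([  4.88, -50.49, -45.29]), array([-1.457,  0.234,  0.304]))
(array([  0.33, -48.02, -37.69]), array([-1.473, -0.003, -0.   ]))
```

>>> {"api": "play_rows", "payload": {"rows": "1 -50.5 -45.3 -1.457 0.234 0.304 1;1 -50.5 -45.3 -1.457 0.234 0.304 1;1 -50.5 -45.3 -1.457 0.234 0.304 1;1 -50.5 -45.3 -1.457 0.234 0.304 1;1 -50.5 -45.3 -1.457 0.234 0.304 1;1 -50.5 -45.3 -1.457 0.234 0.304 1;1 -50.5 -45.3 -1.457 0.234 0.304 1;1 -50.5 -45.3 -1.457 0.234 0.304 1", "grip_force": 40}}

```text
t: 0.9
ee_pos: [0.3318, -0.1559, 0.2471]
tcp_rot: [0.544, 0.589, 0.403, -0.441]
contact_force: [0.9, -0.1, -0.2]
finger_gap: 0.0857
```

```bash
python3 - <<'E'
from h import *
s,Rc=tool(); print(s['t'],s['ee_pos'],s['qpos'])
Rt=R.from_matrix([[ 0.33959057,  0.91716843,  0.20851932], [ 0.04750946,  0.20468457, -0.97767432], [-0.93937271,  0.34191562,  0.02593477]])
print(delta(base+.11*n,Rt))
E
```

```text
0.9 [ 0.33176178 -0.15591539  0.24706606] [-0.75907212 -0.5264683   1.90548555  0.19488698  1.5466696  -0.65851022]
(array([  7.19,   7.46, -26.03]), array([-0.291,  0.049,  0.06 ]))
```

>>> {"api": "play_rows", "payload": {"rows": "4 7.5 -26 -0.291 0.049 0.06 1;4 7.5 -26 -0.291 0.049 0.06 1;4 7.5 -26 -0.291 0.049 0.06 1;4 7.5 -26 -0.291 0.049 0.06 1;5 7.5 -26 -0.291 0.049 0.06 1;7.2 7.5 -26 -0.291 0.049 0.06 1;7.2 7.5 -26 -0.291 0.049 0.06 1;7.2 7.5 -26 -0.291 0.049 0.06 1"}}

```text
t: 1.7
ee_pos: [0.4454, 0.0946, 0.2035]
tcp_rot: [0.625, 0.526, 0.459, -0.349]
contact_force: [0.4, 0.5, 1.1]
finger_gap: 0.0855
```

```bash
python3 - <<'E'
from h import *
s,Rc=tool(); print(s['t'],s['ee_pos'],s['qpos'],s['contact_force'],s['wrist_torque'])
Rt=R.from_matrix([[ 0.33959057,  0.91716843,  0.20851932], [ 0.04750946,  0.20468457, -0.97767432], [-0.93937271,  0.34191562,  0.02593477]])
print(delta(base+.11*n,Rt),delta(base+.03*n,Rt))
f=grab('wrist','w1');print(proj(f,base+.036*n),proj(f,base))
a=f['pixels'].copy()
for h,col in((.036,(255,0,0)),(.0,(0,255,0))):
    e1=np.cross(n,[0,1,0]);e1/=np.linalg.norm(e1);e2=np.cross(n,e1)
    P=np.array([proj(f,base+h*n+.028*(np.cos(t)*e1+np.sin(t)*e2)) for t in np.linspace(0,6.28,60)])
    cv2.polylines(a,[np.round(P).astype(int)],True,col,1)
cv2.imwrite('pics/w1o.png',a[:,:,::-1])
E
```

```text
1.7 [0.44541287 0.09459423 0.20353914] [ 0.06858553 -0.34984223  1.89115195  0.02517225  1.25602653 -0.14689999] [0.38401634 0.47987637 1.06701679] [-0.04129804  0.15200229  0.00995355]
(array([-0.11,  0.01, -0.25]), array([-0.003, -0.   ,  0.005])) (array([ 7.89,  0.05, -0.24]), array([-0.003, -0.   ,  0.005]))
[318.80573756 265.73092803] [319.01036806 245.66864421]
```

View pics/w1o.png

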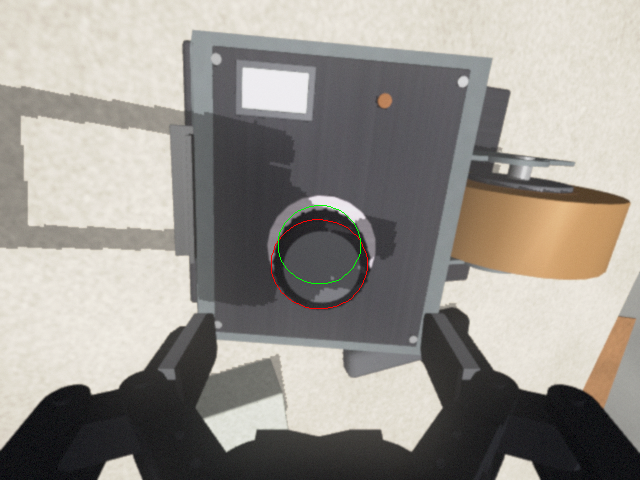

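The projected knob circle (red, centred near (319,265)) matches the real knob top, so I can descend around it.

>>> {"api": "play_rows", "payload": {"rows": "0 0 -0.25 0 0 0 1;3 0 -0.25 0 0 0 1;6 0 -0.25 0 0 0 1;7.0 0 -0.25 0 0 0 1;7.9 0 -0.25 0 0 0 1;7.9 0 -0.25 0 0 0 1;7.9 0 -0.25 0 0 0 1"}}

```text
t: 2.45
ee_pos: [0.473, 0.1001, 0.1321]
tcp_rot: [0.625, 0.528, 0.457, -0.348]
contact_force: [-0.1, 0.1, 0.4]
finger_gap: 0.0857
```

```bash
cat >> h.py <<'E'
def rep(Rt=None):
    s,Rc=tool(); m=Rc.as_matrix()
    print('t',s['t'],'gap',s['finger_gap'],'q6',s['qpos'][5],'q',s['qpos'].round(3)); print('F tool',Rc.inv().apply(s['contact_force']).round(2),'M tool',Rc.inv().apply(s['wrist_torque']).round(3))
    print('offset in tool axes cm of base+.03n',(Rc.inv().apply(base+.03*n-s['ee_pos'])*100).round(2),'tilt err',np.arccos(min(1,-m[:,0]@n)).round(4),'ang',np.arctan2(m[1,1],m[0,1]).round(4))
E
python3 - <<'E'
from h import *
rep()
E
```

```text
t 2.45 gap 0.08571731465282341 q6 -0.1383828008793121 q [ 0.078 -0.234  1.952  0.023  1.074 -0.138]
F tool [-0.37  0.03 -0.14] M tool [ 0.003 -0.022 -0.16 ]
offset in tool axes cm of base+.03n [ 0.21 -0.19 -0.1 ] tilt err 0.0009 ang 0.214
```

>>> {"api": "play_rows", "payload": {"rows": "0.15 -0.15 -0.1 0 0 0 1;0.15 -0.15 -0.1 0 0 0 1;0.15 -0.15 -0.1 0 0 0 0.7;0.15 -0.15 -0.1 0 0 0 0.5;0.15 -0.15 -0.1 0 0 0 0.5;0.15 -0.15 -0.1 0 0 0 0.5;0.15 -0.15 -0.1 0 0 0 0.5;0.15 -0.15 -0.1 0 0 0 0.5", "grip_force": 40}}

```text
t: 3.25
ee_pos: [0.4726, 0.1014, 0.1303]
tcp_rot: [0.626, 0.529, 0.457, -0.347]
contact_force: [1.0, 1.5, 6.9]
finger_gap: 0.0552
```

```bash
python3 -c "
from h import *
rep()"
```

```text
t 3.25 gap 0.05517024795911922 q6 -0.13596746897450096 q [ 0.081 -0.234  1.956  0.023  1.068 -0.136]
F tool [-6.08  3.59 -1.14] M tool [0.016 0.207 0.357]
offset in tool axes cm of base+.03n [ 0.06 -0.11  0.04] tilt err 0.0023 ang 0.2145
```

>>> {"api": "play_rows", "payload": {"rows": "0 0 0 -0.1 0 0 0.5;0 0 0 -0.2 0 0 0.5;0 0 0 -0.3 0 0 0.5;0 0 0 -0.4 0 0 0.5;0 0 0 -0.5 0 0 0.5;0 0 0 -0.6 0 0 0.5;0 0 0 -0.62 0 0 0.5;0 0 0 -0.62 0 0 0.5"}}

```text
t: 4.05
ee_pos: [0.4726, 0.1014, 0.1303]
tcp_rot: [0.757, 0.312, 0.541, -0.191]
contact_force: [1.5, 2.2, 5.3]
finger_gap: 0.0547
```

```bash
python3 -c "
from h import *
rep()"
```

```text
t 4.05 gap 0.05472086802139954 q6 -0.7561865478862889 q [ 0.081 -0.234  1.956  0.023  1.068 -0.756]
F tool [-4.37  4.    0.75] M tool [ 0.013 -0.083  0.415]
offset in tool axes cm of base+.03n [ 0.06 -0.12 -0.03] tilt err 0.0025 ang 0.8613
```

>>> {"api": "play_rows", "payload": {"rows": "0 0 0 -0.05 0 0 0.5;0 0 0 -0.05 0 0 0.5"}}

```text
t: 4.25
ee_pos: [0.4726, 0.1014, 0.1303]
tcp_rot: [0.765, 0.293, 0.545, -0.178]
contact_force: [1.6, 2.0, 5.8]
finger_gap: 0.0547
```

```bash
python3 -c "
from h import *
rep()
f=grab('wrist','w2')
cv2.imwrite('pics/w2c.png',cv2.resize(f['pixels'][160:480,120:520,::-1],(800,640))[:600])
"
```

```text
t 4.25 gap 0.05468331243352577 q6 -0.8067151816420683 q [ 0.081 -0.234  1.956  0.023  1.068 -0.807]
F tool [-4.85  3.95  1.22] M tool [ 0.057 -0.043  0.44 ]
offset in tool axes cm of base+.03n [ 0.06 -0.12 -0.04] tilt err 0.0024 ang 0.9122
```

View pics/w2c.png

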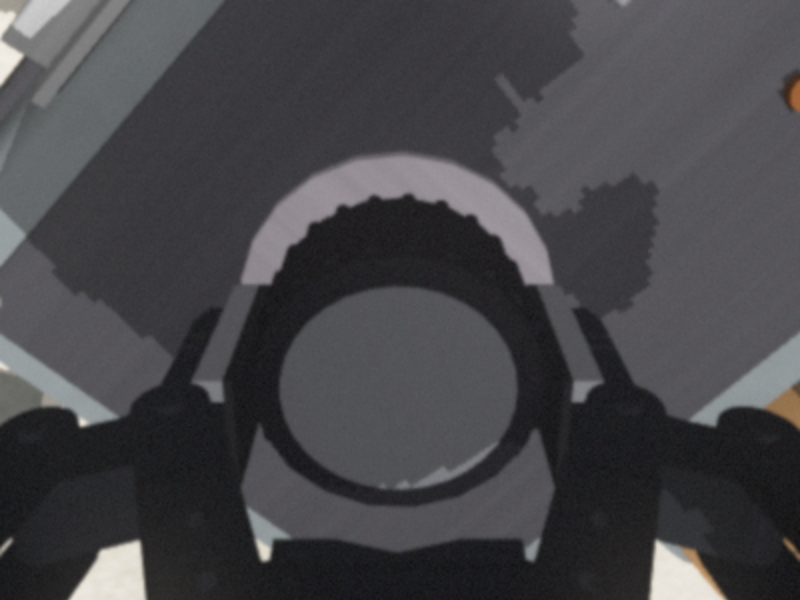

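>>> {"api": "play_rows", "payload": {"rows": "0 0 0 -0.05 0 0 0.5;0 0 0 -0.05 0 0 0.5"}}

```text
t: 4.5
ee_pos: [0.4726, 0.1014, 0.1303]
tcp_rot: [0.772, 0.274, 0.55, -0.164]
contact_force: [1.7, 2.1, 5.5]
finger_gap: 0.055
```

```bash
python3 -c "
from h import *
rep()
"
```

```text
t 4.5 gap 0.05503527430687251 q6 -0.8567797470030368 q [ 0.081 -0.234  1.956  0.023  1.068 -0.857]
F tool [-4.45  3.92  1.36] M tool [ 0.036 -0.117  0.419]
offset in tool axes cm of base+.03n [ 0.06 -0.12 -0.05] tilt err 0.0026 ang 0.9624
```

>>> {"api": "play_rows", "payload": {"rows": "0 0 0 -0.08 0 0 0.5;0 0 0 -0.16 0 0 0.5"}}

```text
t: 4.7
ee_pos: [0.4726, 0.1014, 0.1303]
tcp_rot: [0.792, 0.211, 0.561, -0.119]
contact_force: [2.0, 2.8, 5.4]
finger_gap: 0.0549
```

```bash
python3 -c "
from h import *
rep()
"
```

```text
t 4.7 gap 0.054912959180887295 q6 -1.0189800097149122 q [ 0.081 -0.234  1.956  0.023  1.068 -1.019]
F tool [-4.23  4.41  1.9 ] M tool [ 0.067 -0.167  0.265]
offset in tool axes cm of base+.03n [ 0.06 -0.11 -0.07] tilt err 0.0026 ang 1.1225
```

>>> {"api": "play_rows", "payload": {"rows": "0 0 0 -0.1 0 0 0.5;0 0 0 -0.22 0 0 0.5;0 0 0 -0.22 0 0 0.5"}}

```text
t: 5.0
ee_pos: [0.4727, 0.1015, 0.1303]
tcp_rot: [0.81, 0.123, 0.571, -0.057]
contact_force: [1.9, 1.3, 5.0]
finger_gap: 0.055
```

```bash
python3 -c "
from h import *
rep()
"
```

```text
t 5.0 gap 0.05501017024029466 q6 -1.2376591480124446 q [ 0.081 -0.234  1.956  0.023  1.068 -1.238]
F tool [-4.01  2.39  2.98] M tool [ 0.091 -0.199  0.302]
offset in tool axes cm of base+.03n [ 0.06 -0.1  -0.09] tilt err 0.0026 ang 1.3338
```

>>> {"api": "play_rows", "payload": {"rows": "0 0 0 -0.04 0 0 0.5;0 0 0 -0.04 0 0 0.5"}}

```text
t: 5.2
ee_pos: [0.4727, 0.1015, 0.1304]
tcp_rot: [0.812, 0.108, 0.572, -0.046]
contact_force: [2.1, 1.9, 4.8]
finger_gap: 0.0547
```

```bash
python3 -c "
from h import *
rep()
"
```

```text
t 5.2 gap 0.054733245018322 q6 -1.2759283517535591 q [ 0.081 -0.234  1.956  0.023  1.067 -1.276]
F tool [-3.68  2.81  3.01] M tool [ 0.193 -0.23   0.348]
offset in tool axes cm of base+.03n [ 0.06 -0.1  -0.09] tilt err 0.0027 ang 1.3701
```

>>> {"api": "play_rows", "payload": {"rows": "0 0 0 -0.025 0 0 0.5;0 0 0 -0.025 0 0 0.5"}}

```text
t: 5.4
ee_pos: [0.4727, 0.1015, 0.1304]
tcp_rot: [0.813, 0.098, 0.572, -0.039]
contact_force: [1.6, 1.2, 5.4]
finger_gap: 0.0549
```

```bash
python3 -c "
from h import *
rep()
"
```

```text
t 5.4 gap 0.054906394300764966 q6 -1.3007194742886552 q [ 0.081 -0.234  1.956  0.023  1.067 -1.301]
F tool [-4.46  2.1   2.99] M tool [ 0.185 -0.18   0.44 ]
offset in tool axes cm of base+.03n [ 0.06 -0.1  -0.1 ] tilt err 0.0028 ang 1.3937
```

```bash
cat >> h.py <<'E'
def m():
    v=[]
    s,Rc=tool(); print('t',s['t'],'q6',s['qpos'][5].round(4),'eff',s['joint_efforts'].round(3),'Mx',Rc.inv().apply(s['wrist_torque']).round(3))
E
python3 -c "
from h import *
m();m()
manip.grab_frame('wrist');m();manip.grab_frame('wrist');m();manip.grab_frame('wrist');m();manip.grab_frame('wrist');m();manip.grab_frame('wrist');m()
"
```

```text
t 5.4 q6 -1.3007 eff [ -0.477 -18.437 -27.135  -0.558  -0.44   -0.258] Mx [ 0.185 -0.18   0.44 ]
t 5.4 q6 -1.3007 eff [ -0.477 -18.437 -27.135  -0.558  -0.44   -0.258] Mx [ 0.185 -0.18   0.44 ]
t 5.45 q6 -1.3005 eff [ -0.476 -18.436 -27.134  -0.553  -0.44   -0.192] Mx [ 0.189 -0.268  0.488]
t 5.5 q6 -1.3005 eff [ -0.47  -18.438 -27.134  -0.552  -0.439  -0.18 ] Mx [ 0.178 -0.211  0.464]
t 5.55 q6 -1.3005 eff [ -0.465 -18.437 -27.134  -0.551  -0.439  -0.179] Mx [ 0.18  -0.22   0.457]
t 5.6 q6 -1.3005 eff [ -0.462 -18.437 -27.134  -0.55   -0.439  -0.179] Mx [ 0.195 -0.239  0.467]
t 5.65 q6 -1.3005 eff [ -0.461 -18.439 -27.134  -0.55   -0.439  -0.179] Mx [ 0.176 -0.18   0.433]
```

>>> {"api": "play_rows", "payload": {"rows": "0 0 0 -0.02 0 0 0.5;0 0 0 -0.02 0 0 0.5;0 0 0 -0.02 0 0 0.5"}}

```text
t: 5.95
ee_pos: [0.4727, 0.1015, 0.1303]
tcp_rot: [0.814, 0.09, 0.573, -0.033]
contact_force: [2.1, 2.1, 5.5]
finger_gap: 0.0551
```

```bash
python3 -c "
from h import *
m()
"
```

```text
t 5.95 q6 -1.32 eff [ -0.282 -18.441 -27.131  -0.6    -0.447  -0.351] Mx [ 0.334 -0.22   0.425]
```

The joint-6 torque is 0.35 N m, well above the 0.1 N m detent. It came 1.18 rad from the start, so this is the end stop and the knob started at position 2. I'll back off, let go so the knob settles at position 0, then re-grip.

>>> {"api": "play_rows", "payload": {"rows": "0 0 0 0.05 0 0 0.5;0 0 0 0.1 0 0 0.5;0 0 0 0.1 0 0 0.5;0 0 0 0.1 0 0 0.85;0 0 0 0.1 0 0 0.85;0 0 0 0.1 0 0 0.85;0 0 0 0.1 0 0 0.85;0 0 0 0.1 0 0 0.85"}}

```text
t: 6.75
ee_pos: [0.471, 0.101, 0.1282]
tcp_rot: [0.807, 0.129, 0.572, -0.062]
contact_force: [0.5, 0.0, -0.3]
finger_gap: 0.0724
```

```bash
python3 -c "
from h import *
m();rep()
"
```

```text
t 6.75 q6 -1.221 eff [ -0.    -20.859 -30.95    0.083  -1.49   -0.   ] Mx [-0.006  0.101 -0.073]
t 6.75 gap 0.07244233535608398 q6 -1.2209558725203833 q [ 0.081 -0.233  1.959  0.022  1.069 -1.221]
F tool [0.44 0.11 0.35] M tool [-0.006  0.101 -0.073]
offset in tool axes cm of base+.03n [-0.09  0.02  0.12] tilt err 0.0026 ang 1.317
```

>>> {"api": "play_rows", "payload": {"rows": "0 0 0 0 0 0 0.5;0 0 0 0 0 0 0.5;0 0 0 0 0 0 0.5;0 0 0 0 0 0 0.5;0 0 0 0 0 0 0.5;0 0 0 0 0 0 0.5"}}

```text
t: 7.35
ee_pos: [0.4714, 0.102, 0.1292]
tcp_rot: [0.808, 0.13, 0.572, -0.062]
contact_force: [-2.0, 4.7, 3.0]
finger_gap: 0.0549
```

```bash
python3 -c "
from h import *
m();rep()
"
```

```text
t 7.35 q6 -1.221 eff [-2.5380e+00 -1.9479e+01 -3.0049e+01 -1.2710e+00 -1.7120e+00  1.2000e-02] Mx [-0.03   0.55   0.657]
t 7.35 gap 0.054881548913906016 q6 -1.2209703367144649 q [ 0.082 -0.234  1.957  0.024  1.069 -1.221]
F tool [-3.27  4.44 -2.25] M tool [-0.03   0.55   0.657]
offset in tool axes cm of base+.03n [-0.01 -0.1   0.08] tilt err 0.0018 ang 1.3178
```

Re-gripped at rest. I'll confirm position 0 with a small anticlockwise test of 0.08 rad: the stop should give about 0.3 N m, the detent under 0.1.

>>> {"api": "play_rows", "payload": {"rows": "0 0 0 -0.05 0 0 0.5;0 0 0 -0.08 0 0 0.5;0 0 0 -0.08 0 0 0.5;0 0 0 -0.08 0 0 0.5"}}

```text
t: 7.75
ee_pos: [0.4713, 0.1019, 0.1292]
tcp_rot: [0.812, 0.098, 0.574, -0.039]
contact_force: [-2.6, 4.3, 3.6]
finger_gap: 0.0547
```

```bash
python3 -c "
from h import *
m()
"
```

```text
t 7.75 q6 -1.3002 eff [ -2.298 -19.28  -30.005  -1.343  -1.789  -0.166] Mx [0.153 0.547 0.711]
```

>>> {"api": "play_rows", "payload": {"rows": "0 0 0 -0.03 0 0 0.5;0 0 0 -0.03 0 0 0.5;0 0 0 -0.03 0 0 0.5"}}

```text
t: 8.05
ee_pos: [0.4713, 0.1018, 0.1292]
tcp_rot: [0.814, 0.086, 0.574, -0.03]
contact_force: [-3.1, 4.5, 3.8]
finger_gap: 0.0548
```

```bash
python3 -c "
from h import *
m()
"
```

```text
t 8.05 q6 -1.3301 eff [ -2.225 -19.212 -29.978  -1.396  -1.803  -0.196] Mx [0.188 0.518 0.789]
```

The torque is well under what a rigid grip would give, so the flutes may be creeping in the pads. I'll let go, re-grip more firmly and test again.

>>> {"api": "play_rows", "payload": {"rows": "0 0 0 0.11 0 0 0.5;0 0 0 0.11 0 0 0.5;0 0 0 0.11 0 0 0.85;0 0 0 0.11 0 0 0.85;0 0 0 0.11 0 0 0.85;0 0 0 0.11 0 0 0.85"}}

```text
t: 8.65
ee_pos: [0.4713, 0.1007, 0.1285]
tcp_rot: [0.808, 0.129, 0.572, -0.063]
contact_force: [-0.1, -0.2, 0.9]
finger_gap: 0.0723
```

>>> {"api": "play_rows", "payload": {"rows": "0 -0.05 0 0 0 0 0.7;0 -0.05 0 0 0 0 0.5;0 -0.05 0 0 0 0 0.4;0 -0.05 0 0 0 0 0.4;0 -0.05 0 0 0 0 0.4;0 -0.05 0 0 0 0 0.4;0 -0.05 0 0 0 0 0.4", "grip_force": 110}}

```text
t: 9.35
ee_pos: [0.4714, 0.1019, 0.13]
tcp_rot: [0.808, 0.13, 0.571, -0.061]
contact_force: [-3.9, 3.9, 4.7]
finger_gap: 0.0534
```

```bash
python3 -c "
from h import *
m();rep()
"
```

```text
t 9.35 q6 -1.2225 eff [-2.3270e+00 -1.8402e+01 -2.9551e+01 -1.0890e+00 -1.9660e+00  1.4000e-02] Mx [-0.018  0.6    0.529]
t 9.35 gap 0.053444015760227156 q6 -1.2224534598821577 q [ 0.081 -0.235  1.957  0.026  1.07  -1.222]
F tool [-5.57  3.41 -3.17] M tool [-0.018  0.6    0.529]
offset in tool axes cm of base+.03n [ 0.07 -0.1   0.05] tilt err 0.0026 ang 1.318
```

>>> {"api": "play_rows", "payload": {"rows": "0 0 0 -0.04 0 0 0.4;0 0 0 -0.04 0 0 0.4;0 0 0 -0.04 0 0 0.4"}}

```text
t: 9.65
ee_pos: [0.4714, 0.1018, 0.13]
tcp_rot: [0.81, 0.114, 0.573, -0.05]
contact_force: [-4.0, 4.6, 5.9]
finger_gap: 0.0537
```

```bash
python3 -c "
from h import *
m()
"
```

```text
t 9.65 q6 -1.2621 eff [ -2.171 -18.411 -29.555  -1.065  -1.988  -0.106] Mx [0.102 0.566 0.421]
```

>>> {"api": "play_rows", "payload": {"rows": "0 0 0 -0.04 0 0 0.4;0 0 0 -0.04 0 0 0.4;0 0 0 -0.04 0 0 0.4"}}

```text
t: 9.95
ee_pos: [0.4714, 0.1018, 0.13]
tcp_rot: [0.812, 0.098, 0.573, -0.038]
contact_force: [-4.1, 3.8, 5.0]
finger_gap: 0.0538
```

```bash
python3 -c "
from h import *
m()
"
```

```text
t 9.95 q6 -1.302 eff [ -1.975 -18.364 -29.568  -1.085  -2.004  -0.157] Mx [0.124 0.611 0.522]
```

>>> {"api": "play_rows", "payload": {"rows": "0 0 0 -0.03 0 0 0.4;0 0 0 -0.03 0 0 0.4;0 0 0 -0.03 0 0 0.4"}}

```text
t: 10.25
ee_pos: [0.4714, 0.1018, 0.13]
tcp_rot: [0.814, 0.086, 0.574, -0.03]
contact_force: [-4.1, 3.2, 6.0]
finger_gap: 0.0537
```

```bash
python3 -c "
from h import *
m()
"
```

```text
t 10.25 q6 -1.3319 eff [ -1.831 -18.38  -29.575  -1.11   -1.999  -0.182] Mx [0.161 0.608 0.626]
```

>>> {"api": "play_rows", "payload": {"rows": "0 0 0 -0.03 0 0 0.4;0 0 0 -0.03 0 0 0.4;0 0 0 -0.03 0 0 0.4"}}

```text
t: 10.55
ee_pos: [0.4714, 0.1017, 0.13]
tcp_rot: [0.815, 0.074, 0.574, -0.021]
contact_force: [-3.9, 2.6, 5.6]
finger_gap: 0.0539
```

```bash
python3 -c "
from h import *
m()
"
```

```text
t 10.55 q6 -1.3618 eff [ -1.674 -18.363 -29.579  -1.136  -2.009  -0.228] Mx [0.226 0.543 0.635]
```

>>> {"api": "play_rows", "payload": {"rows": "0 0 0 -0.03 0 0 0.4;0 0 0 -0.03 0 0 0.4;0 0 0 -0.03 0 0 0.4"}}

```text
t: 10.85
ee_pos: [0.4714, 0.1017, 0.13]
tcp_rot: [0.816, 0.062, 0.575, -0.013]
contact_force: [-4.1, 3.8, 5.6]
finger_gap: 0.0535
```

```bash
python3 -c "
from h import *
m()
"
```

```text
t 10.85 q6 -1.3917 eff [ -1.508 -18.361 -29.581  -1.165  -2.017  -0.279] Mx [0.256 0.56  0.75 ]
```

The torque rises steadily to 0.28 N m without dropping as it would over a click, so this is the end stop again, felt through a somewhat compliant grip. I'll back off, re-grip, then turn clockwise and sample the detent torque to count clicks.

>>> {"api": "play_rows", "payload": {"rows": "0 0 0 0.1 0 0 0.4;0 0 0 0.17 0 0 0.4;0 0 0 0.17 0 0 0.85;0 0 0 0.17 0 0 0.85;0 0 0 0.17 0 0 0.85;0 0 0 0.17 0 0 0.85;0 0 0 0.17 0 0 0.85"}}

```text
t: 11.55
ee_pos: [0.4712, 0.1004, 0.1286]
tcp_rot: [0.808, 0.129, 0.572, -0.062]
contact_force: [-0.2, 1.3, -0.0]
finger_gap: 0.0725
```

```bash
python3 -c "
from h import *
m();rep()
"
```

```text
t 11.55 q6 -1.2227 eff [ 1.0000e-03 -2.0876e+01 -3.1017e+01  8.3000e-02 -1.5010e+00 -3.0000e-03] Mx [ 0.06   0.16  -0.089]
t 11.55 gap 0.0725295097738957 q6 -1.2226996835926858 q [ 0.08  -0.234  1.958  0.022  1.069 -1.223]
F tool [-0.    1.18 -0.54] M tool [ 0.06   0.16  -0.089]
offset in tool axes cm of base+.03n [-0.06  0.06  0.07] tilt err 0.0017 ang 1.3173
```

>>> {"api": "play_rows", "payload": {"rows": "0 0 0 0 0 0 0.7;0 0 0 0 0 0 0.5;0 0 0 0 0 0 0.4;0 0 0 0 0 0 0.4;0 0 0 0 0 0 0.4;0 0 0 0 0 0 0.4", "grip_force": 110}}

```text
t: 12.15
ee_pos: [0.4714, 0.1019, 0.1301]
tcp_rot: [0.808, 0.13, 0.571, -0.061]
contact_force: [-4.5, 3.3, 5.2]
finger_gap: 0.0536
```

```bash
python3 -c "
from h import *
m()
"
```

```text
t 12.15 q6 -1.2226 eff [ -2.207 -18.303 -29.56   -1.033  -2.015   0.035] Mx [0.011 0.667 0.511]
```

>>> {"api": "play_rows", "payload": {"rows": "0 0 0 0.13 0 0 0.4;0 0 0 0.13 0 0 0.4;0 0 0 0.13 0 0 0.4"}}

```text
t: 12.45
ee_pos: [0.4714, 0.102, 0.1301]
tcp_rot: [0.798, 0.183, 0.566, -0.098]
contact_force: [-4.3, 3.9, 5.1]
finger_gap: 0.0538
```

```bash
python3 -c "
from h import *
m()
"
```

```text
t 12.45 q6 -1.0925 eff [ -2.407 -18.309 -29.521  -1.149  -1.971   0.04 ] Mx [-0.058  0.687  0.483]
```

>>> {"api": "play_rows", "payload": {"rows": "0 0 0 0.13 0 0 0.4;0 0 0 0.13 0 0 0.4;0 0 0 0.13 0 0 0.4"}}

```text
t: 12.75
ee_pos: [0.4715, 0.1021, 0.1301]
tcp_rot: [0.784, 0.234, 0.559, -0.134]
contact_force: [-3.5, 5.3, 5.6]
finger_gap: 0.0539
```

```bash
python3 -c "
from h import *
m()
"
```

```text
t 12.75 q6 -0.9624 eff [-2.5830e+00 -1.8438e+01 -2.9469e+01 -1.2590e+00 -1.8830e+00  1.8000e-02] Mx [0.041 0.684 0.453]
```

>>> {"api": "play_rows", "payload": {"rows": "0 0 0 0.13 0 0 0.4;0 0 0 0.13 0 0 0.4;0 0 0 0.13 0 0 0.4"}}

```text
t: 13.05
ee_pos: [0.4716, 0.1023, 0.1302]
tcp_rot: [0.767, 0.285, 0.549, -0.17]
contact_force: [-3.5, 5.4, 5.7]
finger_gap: 0.0534
```

```bash
python3 -c "
from h import *
m()
"
```

```text
t 13.05 q6 -0.8321 eff [ -2.661 -18.541 -29.411  -1.382  -1.797  -0.085] Mx [0.108 0.759 0.393]
```

>>> {"api": "play_rows", "payload": {"rows": "0 0 0 0.13 0 0 0.4;0 0 0 0.13 0 0 0.4;0 0 0 0.13 0 0 0.4"}}

```text
t: 13.35
ee_pos: [0.4717, 0.1024, 0.1302]
tcp_rot: [0.747, 0.334, 0.536, -0.205]
contact_force: [-2.9, 5.1, 4.0]
finger_gap: 0.0532
```

```bash
python3 -c "
from h import *
m();rep()
"
```

```text
t 13.35 q6 -0.7025 eff [-2.8930e+00 -1.8611e+01 -2.9362e+01 -1.4540e+00 -1.6700e+00  1.5000e-02] Mx [-0.032  0.8    0.348]
t 13.35 gap 0.053249144887733676 q6 -0.702470516265564 q [ 0.081 -0.235  1.957  0.027  1.069 -0.702]
F tool [-4.51  2.73 -4.73] M tool [-0.032  0.8    0.348]
offset in tool axes cm of base+.03n [ 0.07 -0.13  0.11] tilt err 0.0038 ang 0.8054
```

The detent signature shows in the samples: neutral, then pulling forward at 0.39 rad, then back to neutral at 0.52. That is one click. The remaining five are 2.62 rad.

>>> {"api": "play_rows", "payload": {"rows": "0 0 0 0.13 0 0 0.4;0 0 0 0.26 0 0 0.4;0 0 0 0.39 0 0 0.4;0 0 0 0.52 0 0 0.4;0 0 0 0.65 0 0 0.4;0 0 0 0.78 0 0 0.4;0 0 0 0.91 0 0 0.4;0 0 0 1.04 0 0 0.4"}}

```text
t: 14.15
ee_pos: [0.4728, 0.1026, 0.1307]
tcp_rot: [0.481, 0.663, 0.362, -0.445]
contact_force: [1.2, 7.1, 2.1]
finger_gap: 0.0534
```

>>> {"api": "play_rows", "payload": {"rows": "0 0 0 0.13 0 0 0.4;0 0 0 0.26 0 0 0.4;0 0 0 0.39 0 0 0.4;0 0 0 0.39 0 0 0.4"}}

```text
t: 14.55
ee_pos: [0.4732, 0.1024, 0.1308]
tcp_rot: [0.345, 0.744, 0.269, -0.506]
contact_force: [2.4, 6.7, 1.2]
finger_gap: 0.0537
```

```bash
python3 -c "
from h import *
m();rep()
"
```

```text
t 14.55 q6 0.73 eff [ -2.635 -19.936 -28.51   -1.337  -0.255   0.383] Mx [0.071 0.835 0.046]
t 14.55 gap 0.05368824777289089 q6 0.7299745444054645 q [ 0.081 -0.234  1.956  0.026  1.065  0.73 ]
F tool [ 0.01 -2.05 -6.95] M tool [0.071 0.835 0.046]
offset in tool axes cm of base+.03n [ 0.08 -0.04  0.24] tilt err 0.0061 ang -0.6894
```

>>> {"api": "play_rows", "payload": {"rows": "0 0 0 0.13 0 0 0.4;0 0 0 0.26 0 0 0.4;0 0 0 0.39 0 0 0.4;0 0 0 0.52 0 0 0.4;0 0 0 0.65 0 0 0.4;0 0 0 0.665 0 0 0.4;0 0 0 0.665 0 0 0.4;0 0 0 0.665 0 0 0.4"}}

```text
t: 15.35
ee_pos: [0.4735, 0.1016, 0.1309]
tcp_rot: [0.085, 0.816, 0.089, -0.565]
contact_force: [3.6, 4.4, 1.4]
finger_gap: 0.0536
```

```bash
python3 -c "
from h import *
m();rep()
"
```

```text
t 15.35 q6 1.3925 eff [-1.6960e+00 -2.0303e+01 -2.8278e+01 -6.1100e-01 -5.4000e-02  5.0000e-03] Mx [0.017 0.573 0.001]
t 15.35 gap 0.0536141481709092 q6 1.3924896930878021 q [ 0.081 -0.234  1.956  0.024  1.065  1.392]
F tool [ 0.17 -3.38 -4.85] M tool [0.017 0.573 0.001]
offset in tool axes cm of base+.03n [0.08 0.03 0.23] tilt err 0.0059 ang -1.3265
```

>>> {"api": "play_rows", "payload": {"rows": "0 0 0 0.13 0 0 0.4;0 0 0 0.15 0 0 0.4;0 0 0 0.15 0 0 0.4;0 0 0 0.15 0 0 0.4"}}

```text
t: 15.75
ee_pos: [0.4735, 0.1014, 0.1309]
tcp_rot: [0.024, 0.82, 0.046, -0.571]
contact_force: [4.0, 4.8, 0.4]
finger_gap: 0.0535
```

```bash
python3 -c "
from h import *
m()
"
```

```text
t 15.75 q6 1.5425 eff [-1.4280e+00 -2.0307e+01 -2.8253e+01 -4.4200e-01 -1.0400e-01  5.0000e-03] Mx [-0.001  0.505  0.028]
```

>>> {"api": "play_rows", "payload": {"rows": "0 0 0 0.13 0 0 0.4;0 0 0 0.25 0 0 0.4;0 0 0 0.25 0 0 0.4;0 0 0 0.25 0 0 0.4"}}

```text
t: 16.15
ee_pos: [0.4735, 0.1011, 0.1308]
tcp_rot: [-0.078, 0.816, -0.025, -0.572]
contact_force: [4.4, 3.2, 1.4]
finger_gap: 0.0533
```

```bash
python3 -c "
from h import *
m()
"
```

```text
t 16.15 q6 1.7928 eff [ -0.929 -20.355 -28.245  -0.2    -0.208  -0.029] Mx [0.053 0.44  0.148]
```

>>> {"api": "play_rows", "payload": {"rows": "0 0 0 0.126 0 0 0.4;0 0 0 0.126 0 0 0.4;0 0 0 0.126 0 0 0.4;0 0 0 0.126 0 0 0.4"}}

```text
t: 16.55
ee_pos: [0.4734, 0.101, 0.1308]
tcp_rot: [-0.129, 0.81, -0.061, -0.569]
contact_force: [4.1, 2.8, 1.9]
finger_gap: 0.0531
```

```bash
python3 -c "
from h import *
m()
"
```

```text
t 16.55 q6 1.9185 eff [-7.6000e-01 -2.0321e+01 -2.8263e+01 -7.9000e-02 -2.8300e-01  1.1000e-02] Mx [-0.068  0.37   0.117]
```

Joint 6 has turned 3.141 rad and the torque is back to neutral (0.01 N m). Now I release and retract straight along the knob axis.

```bash
python3 -c "
from h import *
grab('wrist','w3');rep()
"
```

```text
t 16.6 gap 0.053630149540047106 q6 1.918453855698262 q [ 0.08  -0.234  1.955  0.023  1.066  1.918]
F tool [-0.36 -4.16 -4.24] M tool [-0.017  0.419  0.111]
offset in tool axes cm of base+.03n [0.08 0.08 0.19] tilt err 0.0051 ang -1.8225
```

>>> {"api": "play_rows", "payload": {"rows": "0 0 0 0 0 0 0.8;0 0 0 0 0 0 1;0 0 0 0 0 0 1;0 0 0 0 0 0 1;0 0 0 0 0 0 1;0 0 0 0 0 0 1"}}

```text
t: 17.2
ee_pos: [0.4712, 0.1005, 0.1286]
tcp_rot: [-0.129, 0.808, -0.062, -0.572]
contact_force: [-0.8, 0.7, -0.6]
finger_gap: 0.0856
```

```bash
python3 -c "
from h import *
f=grab('wrist','w4');rep()
a=cv2.imread('pics/w3.png')[230:430,220:420];b=f['pixels'][230:430,220:420,::-1]
o=np.hstack([cv2.convertScaleAbs(cv2.resize(x,(400,400),interpolation=cv2.INTER_CUBIC),alpha=2.2) for x in(a,b)])
cv2.imwrite('pics/cmp.png',o)
"
```

```text
t 17.25 gap 0.08514616841510615 q6 1.9186044603200314 q [ 0.08  -0.234  1.959  0.023  1.069  1.919]
F tool [0.4  0.39 0.  ] M tool [-0.038 -0.16   0.099]
offset in tool axes cm of base+.03n [-0.05 -0.05 -0.08] tilt err 0.0015 ang -1.8238
```

View pics/cmp.png

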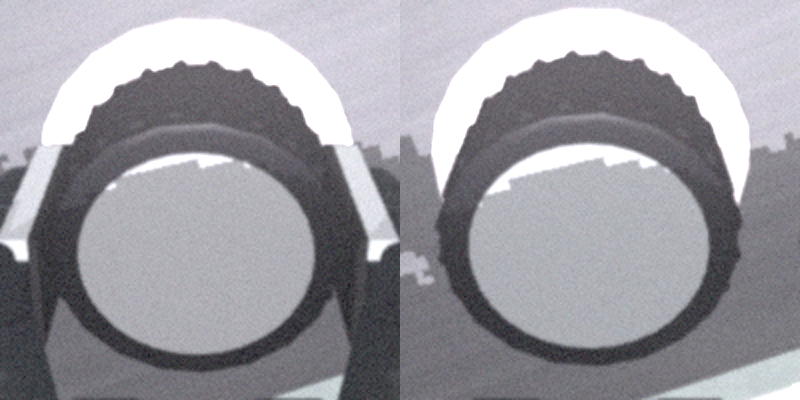

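On both sides of the release the flutes sit the same way in the tool view: bumps 17 px either side of centre before, 18 and 16 after. The knob didn't jump, so it was already in its detent. In the earlier picture the flute phase also fits a grip that did not slip on the first turn. I'll retract now.

>>> {"api": "play_rows", "payload": {"rows": "-1 0 0 0 0 0 1;-3 0 0 0 0 0 1;-6 0 0 0 0 0 1;-10 0 0 0 0 0 1;-10 0 0 0 0 0 1;-10 0 0 0 0 0 1"}}

```text
t: 17.85
ee_pos: [0.4378, 0.0959, 0.2249]
tcp_rot: [-0.129, 0.809, -0.062, -0.57]
contact_force: [0.2, -0.3, -0.4]
finger_gap: 0.0854
```

```bash
python3 -c "
from h import *
rep(); f=grab('top','top1'); a=cv2.imread('pics/top0.png').astype(int); b=f['pixels'][:,:,::-1].astype(int)
for n,(x0,y0,x1,y1) in dict(roll=(155,240,218,302),carton=(356,273,408,342),scanner=(340,182,376,252)).items():
    print(n,np.abs(a-b)[y0:y1,x0:x1].mean().round(2))
cv2.imwrite('pics/t1c.png',cv2.resize(f['pixels'][150:350,140:420,::-1],(784,560)))
"
```

```text
t 17.85 gap 0.08540080661173596 q6 1.9179349232057696 q [ 0.074 -0.381  1.872  0.023  1.299  1.918]
F tool [ 0.44  0.28 -0.11] M tool [ 0.043 -0.194  0.06 ]
offset in tool axes cm of base+.03n [10.15  0.02  0.08] tilt err 0.0028 ang -1.8232
roll 4.1
carton 4.17
scanner 4.45
```

View pics/t1c.png

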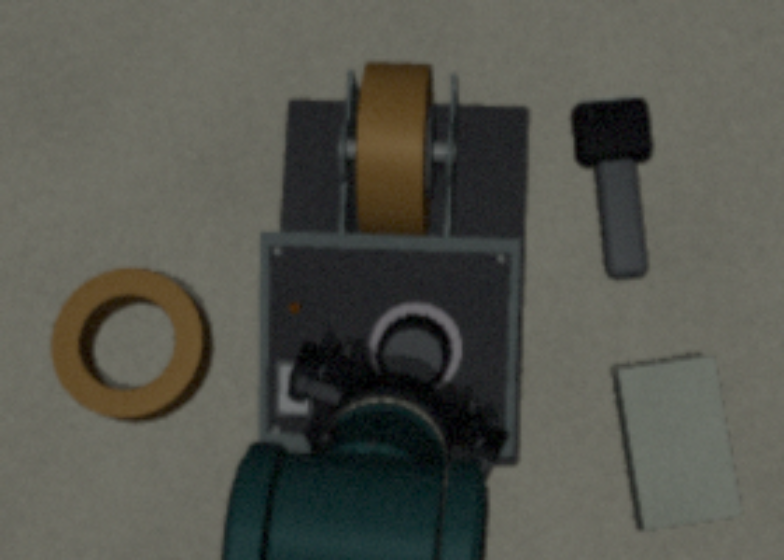

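The spare roll, carton and scanner have not moved, and the gripper is clear of the knob. Handing in.

```bash
python3 -c "
from cell import manip
print(manip.finish_job())"
```

```text
the job is handed in; nothing more can be done
None
```

I turned the knob anticlockwise to its end stop, then six clicks clockwise, let go and handed the job in at about 18 s. No verdict came back, and the setting itself can't be seen.

- **End stop:** the knob started at about position 2. Torque rose to 0.35 N m at the stop, against at most about 0.1 N m while turning freely. I let it spring back and re-gripped. A second test with a firmer grip rose steadily to 0.28 N m.
- **Six clicks:** after another release and re-grip at position 0, I turned joint 6 by 3.141 rad clockwise. The torque ended at neutral (0.01 N m).
- **Release:** the flutes showed no visible turn between the pictures before and after letting go, so the knob was already in its detent.
- **Bystanders:** the last top picture shows the spare roll, carton and scanner where they were. The gripper is about 10 cm clear of the knob, with no contact force.

**What fitted less well:**
- **Stop stiffness:** torque at the stop rose more softly than the stated 4 N m/rad, about 1.6 N m/rad. I put this down to give in the grip.
- **Detent torque:** the pull felt during the last click was weaker than expected, at most 0.03 N m. The six-click count therefore rests mainly on the measured rotation and the unslipped grip.

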